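# Fill the jar box and sweep it for proud lids

### The job

One compartment of the wooden jar box, the middle one, is still empty. From the four jars standing loose to the left of the box (not the row by the drawer cabinet), take the short orange-red one and stand it upright in it (the blue, green and purple ones are too tall and would stick up above the rim) and let go of it; then slide the aluminium check bar by its blue knob all the way across the box to the other end, to prove that nothing stands above the rim.

Things in the scene. Friction and masses are not known exactly. Their poses are not given: they have to be found in the camera images.
- red_jar: short jar, orange-red paint, pale lid, in the group of four left of the box (not in the row by the drawer cabinet); the others are taller (blue, purple: 64 mm, black lids; green: 70 mm, grey lid), at least 38 mm clear of each. 58 mm high, 48 mm in diameter up to 47 mm, lid 45 mm in diameter above; 60 to 130 g. Origin: centre of its underside; z up its axis
- bay (a point): floor centre of the empty middle compartment of the fixed light-wood box (146 x 282 mm, long axis within 0.25 rad of world y). Floor 6 mm above the table, rim 60 mm above the floor. Compartment: 130 mm along the point's x, 62 mm along its y (finger room beside the jar only along x); z up. The outer compartments, 68 mm away along y, hold yellow jars and a tile below the rim
- bar (a joint): slide of the aluminium check bar (24 mm wide, across the box, underside 1 mm above the rim: a jar standing proud jams it). 0 = over the end block at the bay's -y end (robot's right); grows along the bay's +y to 0.24 m, over the other end block. Starts between 0 and 0.02. Friction about 2 N; it stays where it is left
- bar_grip (a point): point on the axis of the bar's upright blue knob (cylinder, 24 mm in diameter, 36 mm tall, mid-bar), 20 mm above the bar's top face, 16 mm below the knob's top, 97 mm above the table. Pinch from above at any yaw, or push. Lies at bay x = 0, bay y = joint value - 0.120 m
Not all that is in view belongs to the job. What is shaped like the red_jar but turquoise is not meant.

How it is judged:
By the outcome, as a careful person would: the job done as asked, in the order asked, and still so for the second after the job is handed in, with the robot touching nothing.
It also fails if it takes over 51 s, if anything falls off the work surface, if the arm or the gripper's body presses on something with over 40 N, if the wrist force passes 120 N, or if a joint passes its speed limit or range.

### The arm

A 6-joint arm with a two-finger parallel gripper is mounted at the origin on a cart in front of the work surface, level with it; the furniture and walls round the work are solid. World frame = base frame: x ahead of the robot, y to its left, z up, the work surface at z = 0. Lengths are in mm, angles in rad, forces in N, time in s.
With the tool pointing down it reaches from about 350 to 975 mm from the base axis. Payload 7.1 kg.
Tool frame: the origin (TCP) lies between the finger pads; the fingertips stand 8 mm ahead of it and the grasp point (between the pads) lies 11 mm behind it; x points along the fingers, y is the direction in which the jaws open and shut, and the axes are right-handed (so a half turn about x gives the same grasp; the last joint's range is limited). The gripper opens to 88 mm and grips with 3 to 60 N. Pads are 20 mm wide; open, the fingers measure 115 mm over their backs; the gripper's body (75 mm by 178 mm) begins 61 mm behind the grasp point.
Start: joints at [1.262, 0.423, 1.63, -0, 1.089, -0.019], TCP at [178.569, 598.931, 230.675] pointing down, gripper open.
Joint ranges: [-3, 3], [-0.9, 2.11], [0.09, 2.58], [-1.31, 4.45], [0.11, 2.69], [-2.54, 2.54]. Speed limits (rad/s): [2.39, 2.39, 3.01, 3.14, 3.14, 3.14].

### API

Orientations are given as a rotation vector (axis times angle).
In Python, from workcell import ctrl gives the robot as it stands.
- The arm moves only by the tool apply_moves, never from a script. Its argument "increments" is a list of rows, each an object with "gripper": the opening in per cent of the stroke, from 0 (shut) to 100 (fully open); "delta_pos": the shift along the tool's x, y, z in cm, a list of three; "dr": the turn, a rotation vector about the tool's x, y, z in rad, a list of three. In form: [{"gripper": gripper, "delta_pos": [dx, dy, dz], "dr": [ax, ay, az]}, ...]. A call has exactly 5 rows; each row shifts and turns the commanded pose from where the row before left it, along the tool's axes as they then stand; what a row does not reach is not made up. A row lasts 1/12 s, in which the tool goes at most 41.7 mm and 7.16 degrees, less where a joint would pass 70% of its speed; a pose out of reach is approached as far as the arm can. A call with a gripper value outside its range is refused whole. The fingers move at their own pace and stop on an object; the grip force is fixed at half the most. Time passes only in rows, so rows that do not move let the fingers close, or fill a call up. It gives the time, the measured TCP pose, the force and the opening at its end, in the units of the state.
- ctrl.get_obs(): the state, without advancing time (a new reading comes with each control period).
- ctrl.get_image(name): name is "scene" or "top"; returns a dict with "img" (400x640x3 uint8, red, green, blue), "range_z" (400x640 float32, mm along the optical axis (not along the pixel's ray), 0 where there is no reading), "mtx" (3x3 intrinsics, pixels), "rvec" (rotation vector, rad) and "tvec" (3), from world to camera coordinates, as OpenCV has them. Camera axes: x right, y down, z forward; pixel columns grow to the right and rows downward; lengths in mm; the calibration is good to about 2 mm. A picture is of the moment at which its call begins.
- ctrl.close_job(): hands the job in, once; it reports no verdict.
The state is a dict: "t": time; "qpos": joint angles; "qvel": joint speeds; "joint_torque": joint torques, N m; "ee_pos": TCP position; "orientation": TCP orientation; "ft_force": force on the tool from outside, world axes, zero at the start; "moment": the same for the moment, N m; "width": finger opening in mm.
Only numpy, scipy, OpenCV 4.12 (cv2) and the standard library are available. Lean on these libraries where they do the work, as an engineer would, in place of code of your own. Each camera call takes 0.05 s, during which the arm holds its last target. There are 200 camera calls.

## Working session

There is one attempt and no reset: what is moved stays moved. The work goes in short steps, Python scripts to look and compute and a tool call to move; the robot and the scene stay as the last step left them, time stands still between calls to the robot, and variables do not carry over. Pictures are saved under pics/ and viewed, about 8 in all and at most 12, crops included, and the job is handed in when it is done.

Besides the shell and the picture viewer there is one more tool, called after "Call:" as name(argument=value, ...), one argument or row to a line, values as JSON. apply_moves: Moves the arm, as the interface text tells. Its arguments: {"type":"object","properties":{"increments":{"type":"array","items":{"type":"object","properties":{"gripper":{"type":"number"},"delta_pos":{"type":"array","items":{"type":"number"}},"dr":{"type":"array","items":{"type":"number"}}}}}},"required":["increments"]}

```bash
mkdir -p pics
cat > h.py <<'E'
import numpy as np, cv2
from workcell import ctrl
def grab(n):
    d=ctrl.get_image(n); d['R']=cv2.Rodrigues(np.array(d['rvec'],float))[0]; d['t']=np.array(d['tvec'],float).ravel(); return d
def ray(d,u,v,z):
    p=d['R'].T@np.linalg.inv(d['mtx'])@np.array([u,v,1.]); c=-d['R'].T@d['t']
    return c+p*(z-c[2])/p[2]
def cloud(d):
    Z=d['range_z'].astype(float); v,u=np.mgrid[:Z.shape[0],:Z.shape[1]]
    P=np.stack([u,v,np.ones_like(u)],-1)@np.linalg.inv(d['mtx']).T*Z[...,None]
    W=(P-d['t'])@d['R']; W[Z==0]=np.nan; return W
def proj(d,p):
    return cv2.projectPoints(np.array(p,float).reshape(-1,3),d['R'],d['t'],d['mtx'],None)[0].reshape(-1,2)
def save(im,f,s=1):
    cv2.imwrite('pics/'+f,cv2.resize(im[...,::-1],None,fx=s,fy=s,interpolation=cv2.INTER_CUBIC))
E
python3 - <<'E'
from h import *
a=grab('scene');b=grab('top')
save(a['img'],'s1.png');save(b['img'],'t1.png')
for d in(a,b): print(-d['R'].T@d['t'],d['mtx'][0,0])
o=ctrl.get_obs();print(o['t'],o['ee_pos'],o['orientation'],o['width'])
print(cv2.Rodrigues(np.array(o['orientation'],float))[0].round(3))
E
```

```text
[   5.27885491 -445.58114586  751.83763608] 408.2616066306152
[ 387.39023888   59.7737806  1391.99466922] 463.84459624701964
0.1 [178.42677335 598.5009596  230.00054401] [ 0.22642026  1.55901159 -0.22848674] 87.80966369131082
[[-0.     0.286  0.958]
 [-0.001  0.958 -0.286]
 [-1.    -0.001 -0.   ]]
```

View pics/s1.png

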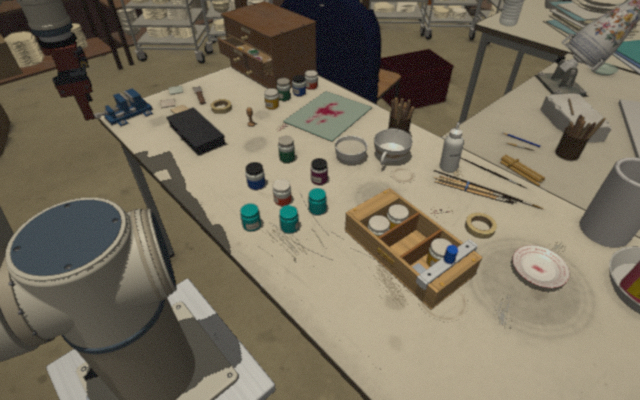

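View pics/t1.png

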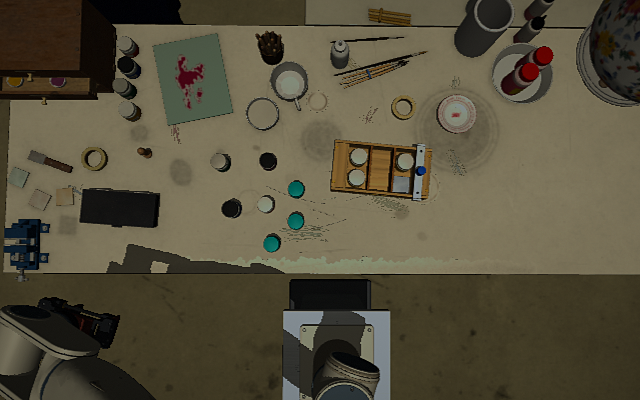

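Scene view: the group of four is blue (255,175), green (287,148), purple (319,170) and a pale-lidded one at (282,190) with an orange-red band. Another red one at (311,78) is in the cabinet row, so it isn't meant, and neither are the three turquoise ones. (282,190), at top (265,204), fits the description. I'll confirm that in a crop and measure.

Run:
```python
from h import *
a=grab('scene');b=grab('top')
save(np.hstack([a['img'][130:240,230:340],b['img'][150:260,210:320],]),'c2.png',3.5)
W=cloud(b); img=b['img'].astype(int)
print('jar lid z',W[200:209,261:270,2].mean(), 'yellow lids',W[153:158,355:360,2].mean())
# jar lid bright blob
g=cv2.cvtColor(b['img'],cv2.COLOR_RGB2GRAY); 
m=((W[...,2]>50)&(W[...,2]<68)).astype(np.uint8)
n,l,s,c=cv2.connectedComponentsWithStats(m)
for i in range(1,n):
    if s[i,4]>60 and 200<c[i][0]<450: print(s[i],c[i].round(1),ray(b,*c[i],58).round(1),np.nanmedian(W[l==i],0).round(1))
# box by height inside region
wood=((W[...,2]>45)&(W[...,2]<75)).astype(np.uint8); wood[:, :322]=0; wood[:,445:]=0; wood[:130]=0; wood[210:]=0
pts=W[wood>0]; r=cv2.minAreaRect(pts[:,:2].astype(np.float32)); print('box depth',r)
hsv=cv2.cvtColor(b['img'],cv2.COLOR_RGB2HSV); bl=(cv2.inRange(hsv,(100,120,60),(125,255,255)));bl[:, :405]=0;bl[:,435:]=0;bl[:150]=0;bl[190:]=0
u=cv2.moments(bl,True); k=(u['m10']/u['m00'],u['m01']/u['m00']); print('knob',k,u['m00'],ray(b,*k,108))
```

```text
jar lid z 58.00492203564308 yellow lids 63.104953211462046
[270  61  38  46 190] [289.1  80.4] [822.8 143.7  58. ] [831.4 138.3  56. ]
[ 330  140   87   58 1237] [360.  166.2] [571.9 -63.9  58. ] [574.4 -26.   64.3]
[350 148  17  18 217] [358.3 156.3] [601. -59.  58.] [600.8 -57.8  62.5]
[421 148  11  51 277] [426.1 173.3] [ 552.6 -255.8   58. ] [ 549.6 -254.1   65.2]
[259 153  16  16 195] [266.4 160.3] [587.4 207.   58. ] [587.  207.4  62.9]
[396 153  18  18 227] [404.6 161.5] [ 586.8 -193.3   58. ] [ 586.8 -193.4   62.4]
[211 154  17  16 112] [219.7 162.3] [580.6 341.5  58. ] [578.3 338.7  65.3]
[348 169  17  18 222] [356.  177.4] [539.4 -52.3  58. ] [539.6 -51.7  62.9]
[288 181  16  17 186] [295.2 188.7] [505.3 123.3  58. ] [504.8 123.7  56.9]
[257 197  16  15 191] [264.5 204. ] [460.8 211.   58. ] [460.8 210.2  57.3]
[221 201  18  17 223] [229.6 208.6] [446.9 311.   58. ] [445.9 309.7  63.5]
[288 214  15  15 188] [295.  221.1] [412.  122.9  58. ] [412.3 123.   57.3]
[263 236  16  16 190] [270.5 243.9] [346.6 192.5  58. ] [346.2 192.6  57.5]
[314 342  43  18  68] [333.6 346.6] [57.1 10.5 58. ] [60.7 10.9 60.3]
box depth ((564.0388793945312, -123.99557495117188), (282.5234069824219, 163.7428436279297), 84.99979400634766)
knob (421.51851851851853, 169.90740740740742) 54.0 [ 555.90951237 -231.10368599  108.        ]
```

View pics/c2.png

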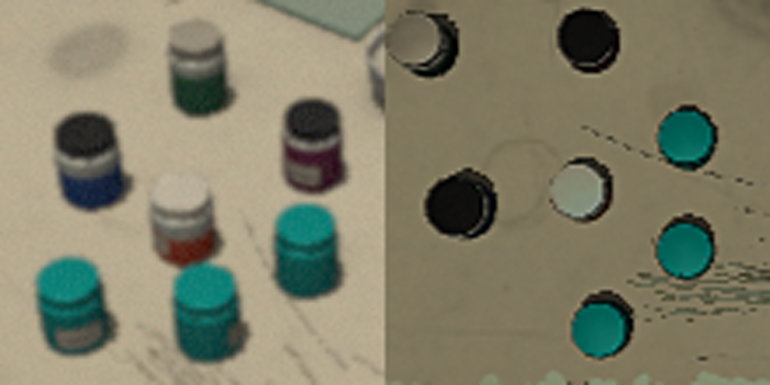

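The crop confirms it: orange-red body and pale lid, at (282,190) in scene. Now I'll refine the bay from the rim edges, then start moving.

Run:
```python
from h import *
b=grab('top');W=cloud(b);a=grab('scene');A=cloud(a)
for n,V in(('top',W),('scene',A)):
    P=V.reshape(-1,3); P=P[np.isfinite(P).all(1)]
    P=P[(abs(P[:,2]-66)<5)&(P[:,0]>460)&(P[:,0]<670)&(P[:,1]>-280)&(P[:,1]<30)]
    for th in(-.08,-.09,-.1):
        R=np.array([[np.cos(th),np.sin(th)],[-np.sin(th),np.cos(th)]])
        q=(P[:,:2]-[564,-124])@R.T
        s=q[(abs(q[:,0])<95)&(q[:,1]>-85)]
        mid=s[abs(s[:,1])<25]   # side walls beside the bay
        h=lambda v:[round(float(x),1) for x in np.percentile(v,[2,50,98])] if len(v) else None
        print(n,th,'x- wall',h(mid[mid[:,0]<-50][:,0]),'x+',h(mid[mid[:,0]>50][:,0]),
          'div-',h(s[(abs(s[:,0])<15)&(abs(s[:,1]+34)<12)][:,1]),'div+',h(s[(abs(s[:,0])<15)&(abs(s[:,1]-34)<12)][:,1]),'end+',h(s[s[:,1]>95][:,1]))
        for sg in(-1,1):
            w=s[(s[:,0]*sg>60)&(s[:,0]*sg<80)&(s[:,1]<130)]; print('   slope',sg,np.polyfit(w[:,1],w[:,0],1).round(3))
x=b['img'][125:215,315:445].copy(); C=np.array([564,-124.]);th=-.09
save(x,'c3.png',6)
```

```text
top -0.08 x- wall [-72.6, -68.6, -64.8] x+ [65.3, 69.0, 73.6] div- [-36.3, -33.2, -30.6] div+ [31.4, 34.1, 37.3] end+ [99.2, 119.8, 140.1]
   slope -1 [ 1.5000e-02 -6.8233e+01]
   slope 1 [-1.0000e-03  6.8703e+01]
top -0.09 x- wall [-72.5, -68.6, -64.8] x+ [65.5, 69.0, 73.4] div- [-36.3, -33.1, -30.6] div+ [31.3, 34.2, 37.3] end+ [99.6, 119.9, 140.1]
   slope -1 [ 7.0000e-03 -6.8183e+01]
   slope 1 [-8.0000e-03  6.8765e+01]
top -0.1 x- wall [-72.5, -68.4, -64.9] x+ [65.6, 69.0, 73.3] div- [-36.2, -32.7, -30.6] div+ [31.3, 34.1, 37.2] end+ [99.7, 120.0, 140.3]
   slope -1 [ -0.    -68.129]
   slope 1 [-1.5000e-02  6.8906e+01]
scene -0.08 x- wall [-72.6, -69.4, -64.2] x+ [65.7, 68.2, 74.2] div- [-37.9, -36.2, -31.5] div+ [29.1, 31.6, 36.3] end+ [97.8, 116.8, 138.8]
   slope -1 [ 1.5000e-02 -6.8365e+01]
   slope 1 [-2.0000e-03  6.8807e+01]
scene -0.09 x- wall [-72.5, -69.4, -64.2] x+ [65.7, 68.3, 74.1] div- [-37.9, -36.3, -31.6] div+ [29.3, 31.7, 36.3] end+ [97.5, 116.7, 138.8]
   slope -1 [ 7.0000e-03 -6.8258e+01]
   slope 1 [-9.0000e-03  6.8801e+01]
scene -0.1 x- wall [-72.4, -69.4, -64.1] x+ [65.6, 68.2, 74.1] div- [-37.9, -36.3, -31.6] div+ [29.4, 31.8, 36.2] end+ [97.3, 116.6, 138.8]
   slope -1 [  0.    -68.182]
   slope 1 [-1.4000e-02  6.8867e+01]
```

View pics/c3.png

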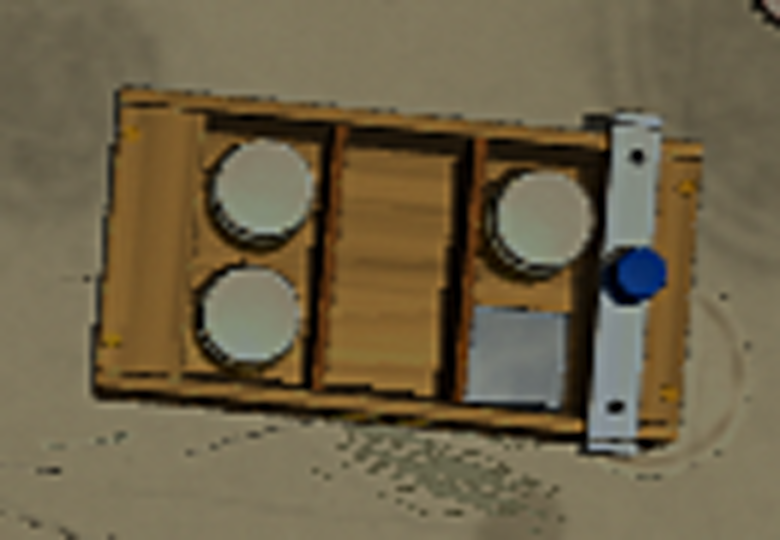

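Call:
apply_moves(
  increments=[
    {"gripper":100,"delta_pos":[0,0,0],"dr":[0.12,0,0]},
    {"gripper":100,"delta_pos":[0,0,0],"dr":[0.12,0,0]},
    {"gripper":100,"delta_pos":[0,0,0],"dr":[0.12,0,0]},
    {"gripper":100,"delta_pos":[0,0,0],"dr":[0.12,0,0]},
    {"gripper":100,"delta_pos":[0,0,0],"dr":[0.12,0,0]},
  ],
)

```text
t: 0.72
ee_pos: [178.6, 598.9, 230.6]
orientation: [0.699, 1.455, -0.699]
ft_force: [-0.3, 0.1, 0.2]
width: 87.7
```

Call:
apply_moves(
  increments=[
    {"gripper":100,"delta_pos":[0,0,0],"dr":[0.12,0,0]},
    {"gripper":100,"delta_pos":[0,0,0],"dr":[0.12,0,0]},
    {"gripper":100,"delta_pos":[0,0,0],"dr":[0.12,0,0]},
    {"gripper":100,"delta_pos":[0,0,0],"dr":[0.12,0,0]},
    {"gripper":100,"delta_pos":[0,0,0],"dr":[0.12,0,0]},
  ],
)

```text
t: 1.13
ee_pos: [178.5, 598.9, 230.6]
orientation: [1.154, 1.244, -1.154]
ft_force: [-0.5, 0.3, -0.2]
width: 87.9
```

The crop shows the empty middle bay at about (390,270), with the bar at the right end and its knob at (638,275). The bay is at about (564,-124), yaw -0.09, and both views agree to 1–2 mm. Next I go above the jar.

Call:
apply_moves(
  increments=[
    {"gripper":100,"delta_pos":[0,0,0],"dr":[0.12,0,0]},
    {"gripper":100,"delta_pos":[0,0,0],"dr":[0.05,0,0]},
    {"gripper":100,"delta_pos":[0,2.26,2.58],"dr":[0,0,0]},
    {"gripper":100,"delta_pos":[0,2.26,2.58],"dr":[0,0,0]},
    {"gripper":100,"delta_pos":[0,2.26,2.58],"dr":[0,0,0]},
  ],
)

```text
t: 1.55
ee_pos: [239.4, 514.9, 230.4]
orientation: [1.273, 1.166, -1.273]
ft_force: [0.5, 0.0, 0.2]
width: 87.8
```

Call:
apply_moves(
  increments=[
    {"gripper":100,"delta_pos":[0,2.26,2.58],"dr":[0,0,0]},
    {"gripper":100,"delta_pos":[0,2.26,2.58],"dr":[0,0,0]},
    {"gripper":100,"delta_pos":[0,2.26,2.58],"dr":[0,0,0]},
    {"gripper":100,"delta_pos":[0,2.26,2.58],"dr":[0,0,0]},
    {"gripper":100,"delta_pos":[0,2.26,2.58],"dr":[0,0,0]},
  ],
)

```text
t: 1.97
ee_pos: [341.0, 375.9, 230.8]
orientation: [1.275, 1.166, -1.274]
ft_force: [0.5, 1.0, 0.4]
width: 87.8
```

Call:
apply_moves(
  increments=[
    {"gripper":100,"delta_pos":[0,2.26,2.58],"dr":[0,0,0]},
    {"gripper":100,"delta_pos":[0,2.26,2.58],"dr":[0,0,0]},
    {"gripper":100,"delta_pos":[0,2.26,2.58],"dr":[0,0,0]},
    {"gripper":100,"delta_pos":[0,2.26,2.58],"dr":[0,0,0]},
    {"gripper":100,"delta_pos":[0,2.26,2.58],"dr":[0,0,0]},
  ],
)

```text
t: 2.38
ee_pos: [442.1, 237.2, 230.8]
orientation: [1.275, 1.166, -1.274]
ft_force: [0.5, 0.2, 0.4]
width: 87.7
```

```bash
cat >> h.py <<'E'
def go(x,y,z,th=-.09):
    o=ctrl.get_obs(); p=np.array(o['ee_pos'])
    R=cv2.Rodrigues(np.array(o['orientation'],float))[0]
    T=np.array([[0,np.cos(th),np.sin(th)],[0,np.sin(th),-np.cos(th)],[-1,0,0]])
    print('t',round(o['t'],2),'p',p.round(1),'F',np.round(o['ft_force'],1),'w',round(o['width'],1))
    print('tool delta cm',(R.T@(np.array([x,y,z])-p)/10).round(2),'dr',cv2.Rodrigues(R.T@T)[0].ravel().round(3))
E
python3 -c "
from h import *
go(461,210.7,17)"
```

```text
t 2.38 p [442.1 237.2 230.8] F [0.5 0.2 0.4] w 87.7
tool delta cm [21.38  2.11  2.48] dr [ 0.001 -0.    -0.   ]
```

Call:
apply_moves(
  increments=[
    {"gripper":100,"delta_pos":[0,2.1,2.5],"dr":[0,0,0]},
    {"gripper":100,"delta_pos":[3,0,0],"dr":[0,0,0]},
    {"gripper":100,"delta_pos":[3.5,0,0],"dr":[0,0,0]},
    {"gripper":100,"delta_pos":[3.5,0,0],"dr":[0,0,0]},
    {"gripper":100,"delta_pos":[0,0,0],"dr":[0,0,0]},
  ],
)

```text
t: 2.8
ee_pos: [456.4, 210.0, 125.5]
orientation: [1.267, 1.169, -1.284]
ft_force: [-1.5, -0.4, -1.7]
width: 87.8
```

```bash
python3 -c "
from h import *
go(461,210.7,17)
a=grab('scene');save(a['img'][80:260,190:390],'c4.png',3)"
```

```text
t 2.8 p [456.4 210.  125.5] F [-1.5 -0.4 -1.7] w 87.8
tool delta cm [10.84  0.54 -0.17] dr [0.    0.005 0.009]
```

View pics/c4.png

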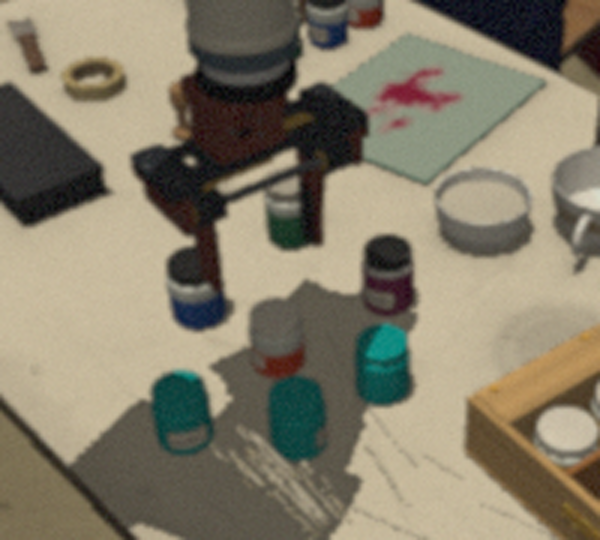

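Crop: the gripper is above the jar (275,340), and the fingers clear the neighbouring jars. Next I lower partway and re-check.

Call:
apply_moves(
  increments=[
    {"gripper":100,"delta_pos":[2,0,0],"dr":[0,0,0]},
    {"gripper":100,"delta_pos":[1.5,0,0],"dr":[0,0,0]},
    {"gripper":100,"delta_pos":[0,0,0],"dr":[0,0,0]},
    {"gripper":100,"delta_pos":[0,0,0],"dr":[0,0,0]},
    {"gripper":100,"delta_pos":[0,0,0],"dr":[0,0,0]},
  ],
)

```text
t: 3.27
ee_pos: [461.2, 212.6, 97.6]
orientation: [1.276, 1.165, -1.272]
ft_force: [0.3, 0.6, 1.1]
width: 87.6
```

```bash
python3 -c "
from h import *
go(461,210.7,17)"
```

```text
t 3.27 p [461.2 212.6  97.6] F [0.3 0.6 1.1] w 87.6
tool delta cm [ 8.06 -0.02  0.21] dr [ 0.001 -0.001 -0.002]
```

Call:
apply_moves(
  increments=[
    {"gripper":100,"delta_pos":[2,0,0.2],"dr":[0,0,0]},
    {"gripper":100,"delta_pos":[2.2,0,0],"dr":[0,0,0]},
    {"gripper":100,"delta_pos":[2.2,0,0],"dr":[0,0,0]},
    {"gripper":100,"delta_pos":[1.6,0,0],"dr":[0,0,0]},
    {"gripper":100,"delta_pos":[0,0,0],"dr":[0,0,0]},
  ],
)

```text
t: 3.68
ee_pos: [459.3, 209.8, 14.8]
orientation: [1.273, 1.167, -1.276]
ft_force: [-0.8, 0.2, -1.0]
width: 88.0
```

Call:
apply_moves(
  increments=[
    {"gripper":100,"delta_pos":[0,0,0],"dr":[0,0,0]},
    {"gripper":0,"delta_pos":[0,0,0],"dr":[0,0,0]},
    {"gripper":0,"delta_pos":[0,0,0],"dr":[0,0,0]},
    {"gripper":0,"delta_pos":[0,0,0],"dr":[0,0,0]},
    {"gripper":0,"delta_pos":[0,0,0],"dr":[0,0,0]},
  ],
)

```text
t: 4.1
ee_pos: [460.5, 210.3, 16.7]
orientation: [1.276, 1.165, -1.273]
ft_force: [0.1, 0.3, 0.0]
width: 64.3
```

Call:
apply_moves(
  increments=[
    {"gripper":0,"delta_pos":[0,0,0],"dr":[0,0,0]},
    {"gripper":0,"delta_pos":[0,0,0],"dr":[0,0,0]},
    {"gripper":0,"delta_pos":[0,0,0],"dr":[0,0,0]},
    {"gripper":0,"delta_pos":[0,0,0],"dr":[0,0,0]},
    {"gripper":0,"delta_pos":[0,0,0],"dr":[0,0,0]},
  ],
)

```text
t: 4.52
ee_pos: [460.3, 210.1, 16.0]
orientation: [1.275, 1.166, -1.274]
ft_force: [0.2, -0.7, 5.0]
width: 47.7
```

Call:
apply_moves(
  increments=[
    {"gripper":0,"delta_pos":[-1,0,0],"dr":[0,0,0]},
    {"gripper":0,"delta_pos":[-2.5,0,0],"dr":[0,0,0]},
    {"gripper":0,"delta_pos":[-3.5,0,0],"dr":[0,0,0]},
    {"gripper":0,"delta_pos":[-3.5,0,0],"dr":[0,0,0]},
    {"gripper":0,"delta_pos":[-2.5,0,0],"dr":[0,0,0]},
  ],
)

```text
t: 4.93
ee_pos: [460.0, 210.1, 148.3]
orientation: [1.275, 1.166, -1.274]
ft_force: [1.3, -0.4, -1.3]
width: 47.7
```

Call:
apply_moves(
  increments=[
    {"gripper":0,"delta_pos":[0,0.5,1.2],"dr":[0,0,0]},
    {"gripper":0,"delta_pos":[0,1,2.4],"dr":[0,0,0]},
    {"gripper":0,"delta_pos":[0,1.2,2.9],"dr":[0,0,0]},
    {"gripper":0,"delta_pos":[0,1.2,2.9],"dr":[0,0,0]},
    {"gripper":0,"delta_pos":[0,1.2,2.9],"dr":[0,0,0]},
  ],
)

```text
t: 5.35
ee_pos: [499.5, 81.8, 146.1]
orientation: [1.274, 1.167, -1.274]
ft_force: [0.6, 0.7, -0.8]
width: 47.5
```

Call:
apply_moves(
  increments=[
    {"gripper":0,"delta_pos":[0,1.2,2.9],"dr":[0,0,0]},
    {"gripper":0,"delta_pos":[0,1.2,2.9],"dr":[0,0,0]},
    {"gripper":0,"delta_pos":[0,1.2,2.9],"dr":[0,0,0]},
    {"gripper":0,"delta_pos":[0,1.2,2.9],"dr":[0,0,0]},
    {"gripper":0,"delta_pos":[0,1.2,2.9],"dr":[0,0,0]},
  ],
)

```text
t: 5.77
ee_pos: [546.3, -68.3, 145.9]
orientation: [1.274, 1.167, -1.275]
ft_force: [0.6, 0.1, -0.6]
width: 47.3
```

Call:
apply_moves(
  increments=[
    {"gripper":0,"delta_pos":[0,1.2,2.9],"dr":[0,0,0]},
    {"gripper":0,"delta_pos":[0,1.0,2.4],"dr":[0,0,0]},
    {"gripper":0,"delta_pos":[0,0,0],"dr":[0,0,0]},
    {"gripper":0,"delta_pos":[0,0,0],"dr":[0,0,0]},
    {"gripper":0,"delta_pos":[0,0,0],"dr":[0,0,0]},
  ],
)

```text
t: 6.18
ee_pos: [563.0, -121.0, 145.5]
orientation: [1.275, 1.167, -1.276]
ft_force: [-0.3, -0.0, -1.8]
width: 47.8
```

```bash
python3 -c "
from h import *
go(564,-124,23)
a=grab('scene');save(a['img'][130:310,320:520],'c5.png',3)
W=cloud(a);h=cv2.cvtColor(a['img'],cv2.COLOR_RGB2HSV)
m=(((h[...,0]<12)|(h[...,0]>172))&(h[...,1]>130)&(h[...,2]>60));m[:130]=0;m[310:]=0;m[:,:340]=0;m[:,520:]=0
v,u=np.nonzero(m);print(len(u),np.nanmedian(W[m],0),u.mean(),v.mean())"
```

```text
t 6.18 p [ 563.  -121.   145.5] F [-0.3 -0.  -1.8] w 47.8
tool delta cm [12.25  0.15  0.29] dr [ 0.001 -0.     0.001]
163 [ 548.12018052 -139.06451324  143.12503647] 415.0858895705521 212.57055214723925
```

View pics/c5.png

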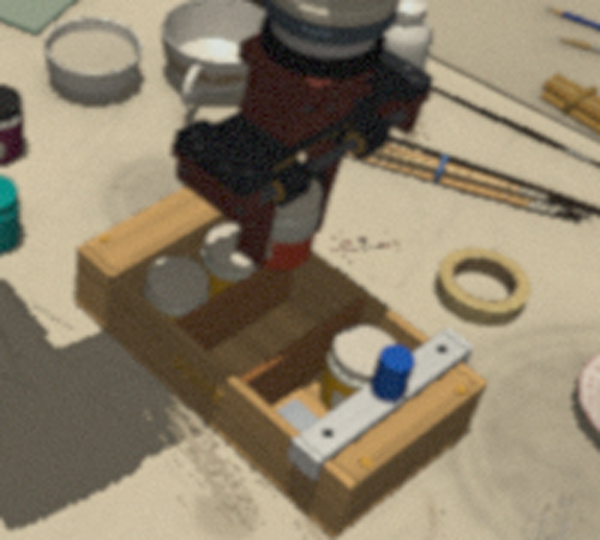

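Crop: the jar hangs upright at (290,230), above the empty bay. I apply the small correction and lower it in stages.

Call:
apply_moves(
  increments=[
    {"gripper":0,"delta_pos":[0,0.1,0.3],"dr":[0,0,0]},
    {"gripper":0,"delta_pos":[2,0,0],"dr":[0,0,0]},
    {"gripper":0,"delta_pos":[2,0,0],"dr":[0,0,0]},
    {"gripper":0,"delta_pos":[1.5,0,0],"dr":[0,0,0]},
    {"gripper":0,"delta_pos":[0,0,0],"dr":[0,0,0]},
  ],
)

```text
t: 6.65
ee_pos: [562.4, -123.3, 88.1]
orientation: [1.272, 1.171, -1.277]
ft_force: [-0.6, -0.0, -1.2]
width: 47.9
```

Call:
apply_moves(
  increments=[
    {"gripper":0,"delta_pos":[0,0,0],"dr":[0,0,0]},
    {"gripper":0,"delta_pos":[0,0,0],"dr":[0,0,0]},
    {"gripper":0,"delta_pos":[0.8,0,0],"dr":[0,0,0]},
    {"gripper":0,"delta_pos":[0.8,0,0],"dr":[0,0,0]},
    {"gripper":0,"delta_pos":[0.8,0,0],"dr":[0,0,0]},
  ],
)

```text
t: 7.07
ee_pos: [565.0, -124.7, 66.6]
orientation: [1.275, 1.165, -1.274]
ft_force: [-0.3, -0.0, -0.9]
width: 47.7
```

```bash
python3 -c "
from h import *
go(564,-124,23)"
```

```text
t 7.07 p [ 565.  -124.7   66.6] F [-0.3 -0.  -0.9] w 47.7
tool delta cm [ 4.36 -0.11 -0.06] dr [ 0.001  0.    -0.001]
```

Call:
apply_moves(
  increments=[
    {"gripper":0,"delta_pos":[1,0,0],"dr":[0,0,0]},
    {"gripper":0,"delta_pos":[1,0,0],"dr":[0,0,0]},
    {"gripper":0,"delta_pos":[1,0,0],"dr":[0,0,0]},
    {"gripper":0,"delta_pos":[0.7,0,0],"dr":[0,0,0]},
    {"gripper":0,"delta_pos":[0,0,0],"dr":[0,0,0]},
  ],
)

```text
t: 7.48
ee_pos: [563.3, -124.4, 27.6]
orientation: [1.273, 1.169, -1.277]
ft_force: [0.3, 0.2, -0.5]
width: 47.9
```

Call:
apply_moves(
  increments=[
    {"gripper":0,"delta_pos":[0.2,0,0],"dr":[0,0,0]},
    {"gripper":0,"delta_pos":[0.1,0,0],"dr":[0,0,0]},
    {"gripper":0,"delta_pos":[0.1,0,0],"dr":[0,0,0]},
    {"gripper":0,"delta_pos":[0,0,0],"dr":[0,0,0]},
    {"gripper":0,"delta_pos":[0,0,0],"dr":[0,0,0]},
  ],
)

```text
t: 7.9
ee_pos: [564.8, -124.7, 26.0]
orientation: [1.275, 1.165, -1.274]
ft_force: [-0.7, -0.2, -1.1]
width: 47.5
```

Call:
apply_moves(
  increments=[
    {"gripper":0,"delta_pos":[0.15,0,0],"dr":[0,0,0]},
    {"gripper":0,"delta_pos":[0.1,0,0],"dr":[0,0,0]},
    {"gripper":0,"delta_pos":[0.1,0,0],"dr":[0,0,0]},
    {"gripper":0,"delta_pos":[0,0,0],"dr":[0,0,0]},
    {"gripper":0,"delta_pos":[0,0,0],"dr":[0,0,0]},
  ],
)

```text
t: 8.32
ee_pos: [564.5, -124.6, 22.1]
orientation: [1.274, 1.166, -1.275]
ft_force: [0.6, 0.5, -0.8]
width: 47.6
```

```bash
python3 -c "
from h import *
go(564,-124,22)"
```

```text
t 8.32 p [ 564.5 -124.6   22.1] F [ 0.6  0.5 -0.8] w 47.6
tool delta cm [ 0.01 -0.06 -0.06] dr [ 0.001 -0.     0.   ]
```

Right at floor height, with no contact force, so I release and rise.

Call:
apply_moves(
  increments=[
    {"gripper":0,"delta_pos":[0.05,0,0],"dr":[0,0,0]},
    {"gripper":75,"delta_pos":[0,0,0],"dr":[0,0,0]},
    {"gripper":75,"delta_pos":[0,0,0],"dr":[0,0,0]},
    {"gripper":75,"delta_pos":[0,0,0],"dr":[0,0,0]},
    {"gripper":75,"delta_pos":[0,0,0],"dr":[0,0,0]},
  ],
)

```text
t: 8.73
ee_pos: [564.7, -124.6, 21.7]
orientation: [1.275, 1.166, -1.274]
ft_force: [-0.1, 0.4, 0.1]
width: 65.4
```

Call:
apply_moves(
  increments=[
    {"gripper":75,"delta_pos":[0,0,0],"dr":[0,0,0]},
    {"gripper":75,"delta_pos":[-0.5,0,0],"dr":[0,0,0]},
    {"gripper":75,"delta_pos":[-1.5,0,0],"dr":[0,0,0]},
    {"gripper":75,"delta_pos":[-2.5,0,0],"dr":[0,0,0]},
    {"gripper":75,"delta_pos":[-3.5,0,0],"dr":[0,0,0]},
  ],
)

```text
t: 9.15
ee_pos: [562.8, -124.2, 100.7]
orientation: [1.273, 1.17, -1.278]
ft_force: [0.3, 0.2, -0.0]
width: 66.2
```

Call:
apply_moves(
  increments=[
    {"gripper":75,"delta_pos":[-3.5,0,0],"dr":[0,0,0]},
    {"gripper":0,"delta_pos":[-2.5,0,0],"dr":[0,0,0]},
    {"gripper":0,"delta_pos":[0,0,1.5],"dr":[0,0,0]},
    {"gripper":0,"delta_pos":[0,0,3],"dr":[0,0,0]},
    {"gripper":0,"delta_pos":[0,0,3],"dr":[0,0,0]},
  ],
)

```text
t: 9.57
ee_pos: [558.3, -199.5, 163.1]
orientation: [1.273, 1.165, -1.272]
ft_force: [0.5, 0.2, -0.0]
width: 42.7
```

Call:
apply_moves(
  increments=[
    {"gripper":0,"delta_pos":[0,0,3],"dr":[0,0,0]},
    {"gripper":0,"delta_pos":[0,0,3],"dr":[0,0,0]},
    {"gripper":0,"delta_pos":[0,0,1.5],"dr":[0,0,0]},
    {"gripper":0,"delta_pos":[0,0,0],"dr":[0,0,0]},
    {"gripper":0,"delta_pos":[0,0,0],"dr":[0,0,0]},
  ],
)

```text
t: 9.98
ee_pos: [550.9, -274.1, 161.6]
orientation: [1.276, 1.166, -1.276]
ft_force: [0.3, 0.3, -0.5]
width: 8.8
```

```bash
python3 -c "
from h import *
go(553,-267,90)
a=grab('scene');b=grab('top')
save(np.hstack([a['img'][130:310,320:520],cv2.resize(b['img'][125:215,315:415],(200,180))]),'c6.png',2)
W=cloud(a);p=proj(a,[564,-124,64])[0].round().astype(int);print(p,W[p[1]-2:p[1]+3,p[0]-2:p[0]+3].reshape(-1,3).mean(0))
B=cloud(b);m=(B[...,2]>58)&(B[...,2]<70)&(np.hypot(B[...,0]-564,B[...,1]+124)<28);print('lid',B[m].mean(0),B[m][:,2].std(),m.sum())
h=cv2.cvtColor(b['img'],cv2.COLOR_RGB2HSV)
"
```

```text
t 9.98 p [ 550.9 -274.1  161.6] F [ 0.3  0.3 -0.5] w 8.8
tool delta cm [ 7.16  0.14 -0.72] dr [-0.001 -0.001  0.   ]
[409 234] [ 564.3658511  -124.14977247   64.46470172]
lid [ 563.387001   -121.90582384   63.21730142] 2.3750252589515566 185
```

View pics/c6.png

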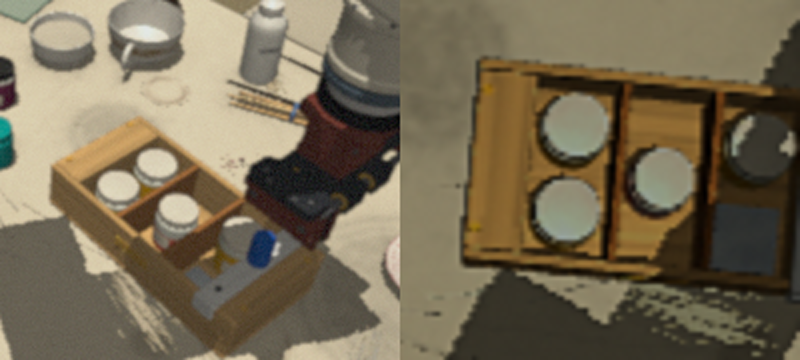

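Crop: the jar stands upright in the middle bay at (178,215) left and (660,180) right. Its lid is at z≈64, below the 66 mm rim. Now I lower the closed fingers behind the knob.

Call:
apply_moves(
  increments=[
    {"gripper":0,"delta_pos":[2,0,0],"dr":[0,0,0]},
    {"gripper":0,"delta_pos":[2,0,0],"dr":[0,0,0]},
    {"gripper":0,"delta_pos":[2,0,0],"dr":[0,0,0]},
    {"gripper":0,"delta_pos":[1.1,0,0],"dr":[0,0,0]},
    {"gripper":0,"delta_pos":[0,0,0],"dr":[0,0,0]},
  ],
)

```text
t: 10.5
ee_pos: [549.9, -272.0, 88.2]
orientation: [1.273, 1.171, -1.276]
ft_force: [-0.1, -0.1, 0.3]
width: 0.4
```

Call:
apply_moves(
  increments=[
    {"gripper":0,"delta_pos":[0,0,0],"dr":[0,0,0]},
    {"gripper":0,"delta_pos":[0,0,-0.8],"dr":[0,0,0]},
    {"gripper":0,"delta_pos":[0,0,-0.8],"dr":[0,0,0]},
    {"gripper":0,"delta_pos":[0,0,-0.8],"dr":[0,0,0]},
    {"gripper":0,"delta_pos":[0,0,-0.8],"dr":[0,0,0]},
  ],
)

```text
t: 10.92
ee_pos: [554.9, -241.6, 91.8]
orientation: [1.274, 1.164, -1.273]
ft_force: [-0.1, -1.4, 1.4]
width: 0.3
```

```bash
python3 -c "
from h import *
go(572.8,-26.4,90)"
```

```text
t 10.92 p [ 554.9 -241.6   91.8] F [-0.1 -1.4  1.4] w 0.3
tool delta cm [  0.16  -0.12 -21.6 ] dr [ 0.001  0.001 -0.002]
```

Call:
apply_moves(
  increments=[
    {"gripper":0,"delta_pos":[0.1,-0.1,-1.5],"dr":[0,0,0]},
    {"gripper":0,"delta_pos":[0,0,-1.5],"dr":[0,0,0]},
    {"gripper":0,"delta_pos":[0,0,-1.5],"dr":[0,0,0]},
    {"gripper":0,"delta_pos":[0,0,-1.5],"dr":[0,0,0]},
    {"gripper":0,"delta_pos":[0,0,-1.5],"dr":[0,0,0]},
  ],
)

```text
t: 11.33
ee_pos: [559.9, -165.6, 89.8]
orientation: [1.274, 1.166, -1.274]
ft_force: [1.0, -2.3, 0.9]
width: 0.3
```

Call:
apply_moves(
  increments=[
    {"gripper":0,"delta_pos":[0,0,-1.5],"dr":[0,0,0]},
    {"gripper":0,"delta_pos":[0,0,-1.5],"dr":[0,0,0]},
    {"gripper":0,"delta_pos":[0,0,-1.5],"dr":[0,0,0]},
    {"gripper":0,"delta_pos":[0,0,-1.5],"dr":[0,0,0]},
    {"gripper":0,"delta_pos":[0,0,-1.5],"dr":[0,0,0]},
  ],
)

```text
t: 11.75
ee_pos: [566.3, -90.9, 89.6]
orientation: [1.274, 1.166, -1.274]
ft_force: [2.4, -2.2, 0.5]
width: 0.8
```

Call:
apply_moves(
  increments=[
    {"gripper":0,"delta_pos":[0,0,-1.5],"dr":[0,0,0]},
    {"gripper":0,"delta_pos":[0,0,-1.5],"dr":[0,0,0]},
    {"gripper":0,"delta_pos":[0,0,-1],"dr":[0,0,0]},
    {"gripper":0,"delta_pos":[0,0,-0.5],"dr":[0,0,0]},
    {"gripper":0,"delta_pos":[0,0,0],"dr":[0,0,0]},
  ],
)

```text
t: 12.17
ee_pos: [569.9, -46.3, 89.4]
orientation: [1.273, 1.168, -1.274]
ft_force: [0.0, -0.5, -0.3]
width: 0.6
```

```bash
cat > k.py <<'E'
from h import *
go(572.8,-26.4,90)
b=grab('top');h=cv2.cvtColor(b['img'],cv2.COLOR_RGB2HSV);m=cv2.inRange(h,(100,120,30),(125,255,255));m[:,:325]=0;m[:,435:]=0;m[:135]=0;m[205:]=0
u=cv2.moments(m,True)
if u['m00']:
    k=ray(b,u['m10']/u['m00'],u['m01']/u['m00'],113);print('knob',u['m00'],k,'s',(k[:2]-[564,-124])@[.09,.996])
save(b['img'][125:215,315:445],'k.png',5)
E
python3 k.py
```

```text
t 12.17 p [569.9 -46.3  89.4] F [ 0.  -0.5 -0.3] w 0.6
tool delta cm [-0.06  0.12 -2.01] dr [ 0.003 -0.     0.001]
```

Call:
apply_moves(
  increments=[
    {"gripper":0,"delta_pos":[0,0,-0.4],"dr":[0,0,0]},
    {"gripper":0,"delta_pos":[0,0,-0.4],"dr":[0,0,0]},
    {"gripper":0,"delta_pos":[0,0,-0.4],"dr":[0,0,0]},
    {"gripper":0,"delta_pos":[0,0,-0.3],"dr":[0,0,0]},
    {"gripper":0,"delta_pos":[0,0,-0.2],"dr":[0,0,0]},
  ],
)

```text
t: 12.63
ee_pos: [571.5, -30.8, 89.5]
orientation: [1.274, 1.166, -1.275]
ft_force: [-1.0, -0.4, -0.5]
width: 0.5
```

Call:
apply_moves(
  increments=[
    {"gripper":0,"delta_pos":[0,0,-0.1],"dr":[0,0,0]},
    {"gripper":0,"delta_pos":[0,0,-0.1],"dr":[0,0,0]},
    {"gripper":0,"delta_pos":[0,0,-0.1],"dr":[0,0,0]},
    {"gripper":0,"delta_pos":[0,0,-0.1],"dr":[0,0,0]},
    {"gripper":0,"delta_pos":[0,0,-0.1],"dr":[0,0,0]},
  ],
)

```text
t: 13.05
ee_pos: [572.0, -28.6, 89.6]
orientation: [1.27, 1.164, -1.276]
ft_force: [-2.0, -21.6, 0.8]
width: 0.5
```

The force rises to 22 N close to the expected end, which looks like the end stop. I'll back off, rise and look.

Call:
apply_moves(
  increments=[
    {"gripper":0,"delta_pos":[0,0,1],"dr":[0,0,0]},
    {"gripper":0,"delta_pos":[0,0,1.5],"dr":[0,0,0]},
    {"gripper":0,"delta_pos":[-1.5,0,0],"dr":[0,0,0]},
    {"gripper":0,"delta_pos":[-3.5,0,0],"dr":[0,0,0]},
    {"gripper":0,"delta_pos":[-4,0,0],"dr":[0,0,0]},
  ],
)

```text
t: 13.47
ee_pos: [568.8, -50.9, 178.9]
orientation: [1.274, 1.169, -1.278]
ft_force: [0.9, 0.5, 0.2]
width: 0.2
```

Call:
apply_moves(
  increments=[
    {"gripper":0,"delta_pos":[0,0,4],"dr":[0,0,0]},
    {"gripper":0,"delta_pos":[0,0,4],"dr":[0,0,0]},
    {"gripper":0,"delta_pos":[0,0,4],"dr":[0,0,0]},
    {"gripper":0,"delta_pos":[0,0,4],"dr":[0,0,0]},
    {"gripper":0,"delta_pos":[0,0,4],"dr":[0,0,0]},
  ],
)

```text
t: 13.88
ee_pos: [552.5, -251.8, 180.3]
orientation: [1.275, 1.165, -1.273]
ft_force: [0.7, -0.3, -0.1]
width: 0.6
```

```bash
python3 k.py
```

```text
t 13.88 p [ 552.5 -251.8  180.3] F [ 0.7 -0.3 -0.1] w 0.6
tool delta cm [ 9.030e+00  1.000e-02 -2.264e+01] dr [ 0.001  0.    -0.002]
knob 60.0 [574.99379133  -4.69956953 113.        ] s 119.81266996878527
```

View pics/k.png

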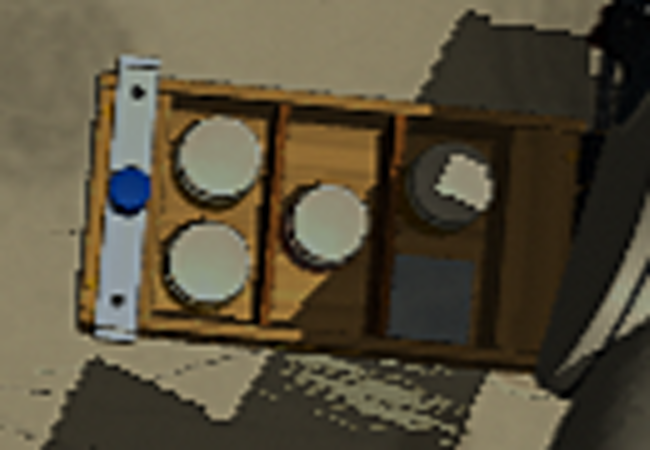

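The bar is at the far end, with its knob at (130,190) and s = 119.8 mm, so joint ≈ 0.24. The jar stands in the middle bay at (327,222). I'm handing the job in.

Call:
apply_moves(
  increments=[
    {"gripper":0,"delta_pos":[0,0,0],"dr":[0,0,0]},
    {"gripper":0,"delta_pos":[0,0,0],"dr":[0,0,0]},
    {"gripper":0,"delta_pos":[0,0,0],"dr":[0,0,0]},
    {"gripper":0,"delta_pos":[0,0,0],"dr":[0,0,0]},
    {"gripper":0,"delta_pos":[0,0,0],"dr":[0,0,0]},
  ],
)

```text
t: 14.35
ee_pos: [552.7, -248.7, 179.7]
orientation: [1.273, 1.167, -1.273]
ft_force: [-0.4, -0.4, 0.0]
width: 0.6
```

```bash
python3 -c "
from workcell import ctrl
print(ctrl.close_job())"
```

```text
the job is handed in; nothing more can be done
None
```

The short orange-red jar now stands upright in the middle compartment, released. The check bar has been pushed by its knob all the way to the other end, and the job was handed in at about 14.4 s.

- **Jar:** the lid measured z ≈ 63–64 mm, below the 66 mm rim. The bar passed over it at about 2 N, so nothing jammed.
- **Bar:** the knob sits 119.8 mm past the bay centre, where 120 mm is the full stroke. The force rose to 22 N there, which I took as the end stop.
- **Robot:** the gripper is about 180 mm above the table, clear of everything.

No check failed. The two cameras placed the compartment's dividers 1–3 mm apart, within what the fit allowed.

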